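# Close the double-lidded tin and take the outer lid off

## Robot

A 7-joint arm with a two-finger parallel gripper is mounted at the origin on a cart in front of the work surface, level with it; the furniture and walls round the work are solid. World frame = base frame: x ahead of the robot, y to its left, z up, the work surface at z = 0. Lengths are in m, angles in rad, forces in N, time in s.
With the tool pointing down it reaches from about 0.425 to 0.925 m from the base axis. Payload 6.8 kg.
Tool frame: the origin (TCP) lies at the very end of the fingers, on their centre line; the grasp point (between the pads) lies 19 mm behind it; z points along the fingers, y is the line along which they close (so a half turn about z gives the same grasp; the last joint's range is limited). The gripper opens to 85 mm and grips with 20 to 120 N. Pads are 22 mm wide; open, the fingers measure 114 mm over their backs; the gripper's body (76 mm by 85 mm) begins 54 mm behind the grasp point. The pads swing forward as they close: fully open they stand 13 mm farther back than shut.
Start: joints at [-1.444, 0.477, 0.022, 1.555, -0.011, 1.109, -0.083], TCP at [0.157, 0.656, 0.201] pointing down, gripper open.
Joint ranges: [-2.96, 2.96], [-0.34, 2.1], [-1.41, 1.46], [0.24, 2.44], [-1.37, 4.51], [0.17, 1.92], [-2.96, 2.96]. Speed limits (rad/s): [2.39, 2.39, 3.14, 3.14, 3.14, 3.14, 3.14].

## Interface

Orientations are given as a rotation vector (axis times angle).
In Python, from bench import get_obs, grab_frame, hand_in gives the robot as it stands.
- The arm moves only by the tool drive_tool, never from a script. Its argument "rows" is a list of rows, each an object with "offset": the shift along the tool's x, y, z as a fraction of full scale, a list of three; "rotation": the turn, a rotation vector about the tool's x, y, z as a fraction of full scale, a list of three; "claw": the opening, from 0 (shut) to 1 (fully open). In form: [{"offset": [tx, ty, tz], "rotation": [wx, wy, wz], "claw": claw}, ...]. A call has 1 to 20 rows; each row is the pose to reach, as a shift and turn from the pose commanded when the call began, along the tool's axes at that moment; what a row does not reach only later rows make up. Full scale, the value 1, is 0.15 m for a shift and 2 rad for a turn. A row lasts 1/12 s, in which the tool goes at most 41.7 mm and 7.16 degrees, less where a joint would pass 70% of its speed; a pose out of reach is approached as far as the arm can. A call with a number of a shift or a turn outside -1 to 1 is refused whole. A call with a gripper value outside its range is refused whole. The fingers move at their own pace and stop on an object; "force" is the grip in N (left out, the last holds). Time passes only in rows, so rows that repeat a pose let the fingers close. It gives the time, the measured TCP pose, the force, the opening and the grip force at its end, in the units of the state.
- get_obs(): the state, without advancing time (a new reading comes with each control period).
- grab_frame(name): name is "side" or "top"; returns a dict with "frame" (400x640x3 uint8, red, green, blue), "z_map" (400x640 float32, m along the optical axis (not along the pixel's ray), 0 where there is no reading), "vfov" (degrees; the focal length in pixels is half the picture's height over the tangent of half this angle, whatever the lens; pixels are square), "cx", "cy" (the principal point, pixels), "R" (3x3) and "t" (3): a world point X has camera coordinates R X + t. Camera axes: x right, y down, z forward; pixel columns grow to the right and rows downward; lengths in m; the calibration is good to about 2 mm. A picture is of the moment at which its call begins.
- hand_in(): hands the job in; it is judged then, once.
The state is a dict: "clock": time; "joints": joint angles; "qvel": joint speeds; "tau": joint torques, N m; "tcp_pos": TCP position; "orientation": TCP orientation; "contact_force": force on the tool from outside, world axes, zero at the start; "moment": the same for the moment, N m; "grip_width": finger opening in m; "gripper_force": force on a finger pad.
Only numpy, scipy, OpenCV 4.12 (cv2) and the standard library are available. Lean on these libraries where they do the work, as an engineer would, in place of code of your own. Each camera call takes 0.05 s, during which the arm holds its last target. There are 200 camera calls.

## Task

Set the loose polish tin squarely on top of the tin that stands in the round metal dish. Then pick up the two nested lids together by the inner lid's thin stem, lower them over the column of tins until the inner lid sits fully down in the dish, and let go. Last, take the outer lid by its collar and lift it alone straight up until it is well clear above the inner lid's stem, leaving the inner lid seated and undisturbed, and finish while holding the outer lid up, level and still; leave the other things on the table where they are.

Things in the scene. Friction and masses are not known exactly. Their poses are not given: they have to be found in the camera images.
- base: shallow round bare-metal dish, fixed to the surface, 99 mm across, 10 mm high, open upward; inner floor 5 mm above the surface, lip inside diameter 93 mm. Origin: centre of its underside, z up.
- column_tin: closed round polish tin, 69 mm across, 22 mm high, standing in the middle of the dish: the first tin of the column. Origin: centre of its underside, z up.
- loose_tin: closed round polish tin, 67 mm across, 22 mm high, 0.1 kg or so, standing alone on the surface. Origin: centre of its underside, z up.
- inner_lid: inner of two nested bare-metal lids: deep round cap, open below, 87 mm outside, 82 mm inside diameter, 52 mm high (48 deep inside); upright wooden stem, 14 mm diameter, at its centre, ending 104 mm above the rim. 0.22 kg. Origin: centre of its open rim (underside), z up. Lifted by the stem it carries the outer lid along. Starts on the surface under the outer lid.
- outer_lid: outer lid: round cap, open below, 96 mm outside, 91 mm inside diameter, 48 mm high (44 deep); on top a wooden collar 32 mm across, 48 to 72 mm above the rim, bored 20 mm for the inner lid's stem. 0.14 kg. Origin: centre of its open rim, z up. Nested it lies loosely on the inner lid, its origin 8 mm above that one's, the stem 24 mm out of the collar; it slides up off the stem.
- awl: awl with wooden handle, 26 x 175 x 26 mm, lying; bystander. Origin: centre of its underside.
- marker: marker pen, 16 x 130 x 18 mm, lying; bystander. Origin: centre of its underside.
- bone_folder: flat pale bone folder, 22 x 151 x 5 mm, lying; bystander. Origin: centre of its underside.
- wax_stick: short wax stick, 22 x 75 x 18 mm, lying; bystander. Origin: centre of its underside.
- spool: thread spool, 44 mm across, 50 mm high, standing; bystander. Origin: centre of its underside.
- dye_bottle: dye bottle, 42 mm across, 92 mm high, standing; bystander. Origin: centre of its underside.
- felt_block: polishing block, 45 x 85 x 40 mm; bystander. Origin: centre of its underside.
- dauber: dauber (small round brush), 26 x 142 x 26 mm, lying; bystander. Origin: centre of its underside.
Mind the look-alikes: they are no part of the job. Leave any yellow look-alike of the outer_lid alone.

How it is judged:
By the outcome, as a careful person would: the job done as asked, in the order asked, and still so for the second after the job is handed in, while the arm keeps its last pose, push and grip.
It also fails if it takes over 72 s, if anything falls off the work surface, if the arm or the gripper's body presses on something with over 40 N, if the wrist force passes 120 N, or if a joint passes its speed limit or range.

## Working session

There is one attempt and no reset: what is moved stays moved. The work goes in short steps, Python scripts to look and compute and a tool call to move; the robot and the scene stay as the last step left them, time stands still between calls to the robot, and variables do not carry over. Pictures are saved under pics/ and viewed, at most 11 in all, crops included, and the job is handed in when it is done.

Besides the shell and the picture viewer there is one more tool, called after "Request:" as a command line: name --argument value ..., lists and objects as JSON in quotes. drive_tool: Moves the arm, as the interface text tells. Its arguments: {"type":"object","properties":{"rows":{"type":"array","items":{"type":"object","properties":{"offset":{"type":"array","items":{"type":"number"}},"rotation":{"type":"array","items":{"type":"number"}},"claw":{"type":"number"}}}},"force":{"type":"number"}},"required":["rows"]}

```bash
mkdir -p pics; ls
cat > h.py <<'E'
import numpy as np,cv2
from bench import get_obs,grab_frame
def K(f):
    fl=200/np.tan(np.radians(f["vfov"])/2); return fl
def cloud(f):
    fl=K(f); v,u=np.mgrid[:400,:640]; z=f["z_map"]
    P=np.stack([(u-f["cx"])/fl*z,(v-f["cy"])/fl*z,z],-1)
    X=(P-f["t"])@f["R"]; X[z==0]=np.nan
    return X
def proj(f,X):
    c=np.asarray(X)@f["R"].T+f["t"]; return c[...,:2]/c[...,2:]*K(f)+[f["cx"],f["cy"]]
def save(n,im): cv2.imwrite("pics/"+n+".png",im[...,::-1])
E
python3 - <<'E'
from h import *
o=get_obs(); print(o)
for n in("top","side"):
    f=grab_frame(n); save(n,f["frame"]); np.save(n+".npy",f,allow_pickle=True)
    print(n,f["vfov"],f["cx"],f["cy"],-f["R"].T@f["t"],f["R"].round(2).tolist(),(f["z_map"]==0).mean())
E
```

```text
pics
{'clock': 0.0, 'joints': array([-1.44410608,  0.47777981,  0.02230958,  1.55641976, -0.01149475,
        1.10931014, -0.0830972 ]), 'qvel': array([-1.50926940e-03, -2.08341994e-03, -6.34039531e-04, -7.86367246e-04,
        5.95576636e-05,  8.49451430e-04, -1.44374221e-03]), 'tau': array([-1.26294012e-04, -5.96450007e+01,  1.60796966e+00, -2.81207621e+01,
        1.24441463e-02,  9.29964735e-03,  8.49586002e-06]), 'tcp_pos': array([0.15688398, 0.6558638 , 0.19965217]), 'orientation': array([-3.67866776e-01, -3.11989174e+00,  2.80731018e-03]), 'contact_force': array([ 0.11215807, -0.09255259, -0.96535697]), 'moment': array([-0.03838693,  0.01332486,  0.02227162]), 'gripper_force': 0.0, 'grip_width': 0.08559847558902728}
top 53.08570431090742 320.69314072094545 196.9052960980408 [ 0.38000216 -0.00266895  1.44132304] [[-0.02, -1.0, 0.0], [-0.99, 0.02, -0.13], [0.13, -0.0, -0.99]] 0.00417578125
side 57.39066056025133 323.0593465013994 201.70461174211934 [ 0.59228641 -0.85497343  0.6475904 ] [[1.0, 0.03, -0.01], [0.01, -0.57, -0.82], [-0.03, 0.82, -0.57]] 0.00392578125
```

View pics/top.png

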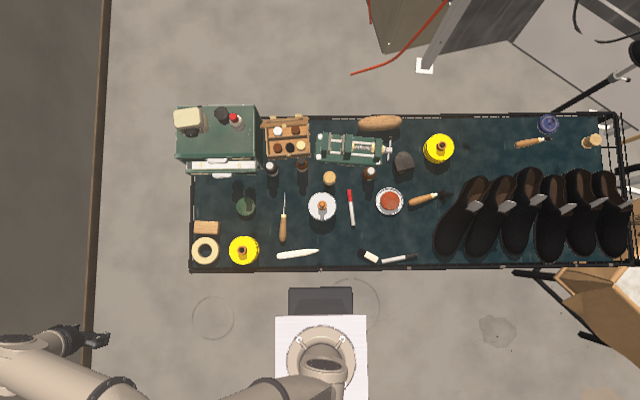

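View pics/side.png

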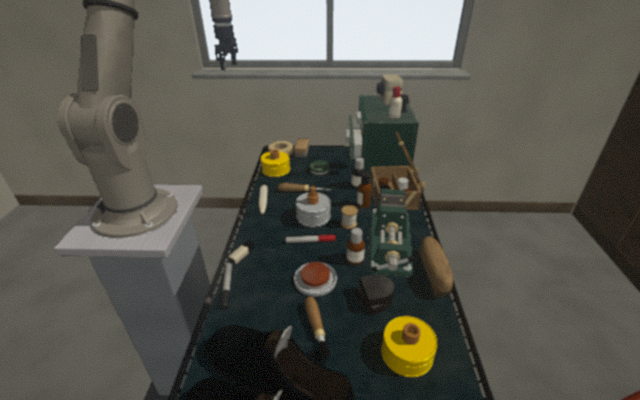

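The nested silver lids with the wooden stem are at top (322,206) and the dish with its red tin at (390,201). Two yellow look-alikes with collars are at (244,250) and (438,148). Loose-tin candidates are the dark green disc at (245,207) and the cream ring at (205,249). I'll crop and measure before deciding.

Run:
```python
from h import *
T=np.load("top.npy",allow_pickle=True).item();S=np.load("side.npy",allow_pickle=True).item()
a=cv2.resize(T["frame"][155:275,185:445],None,fx=3,fy=3,interpolation=cv2.INTER_CUBIC)
b=cv2.resize(S["frame"][135:195,250:380],None,fx=3,fy=3,interpolation=cv2.INTER_CUBIC)
a[360-0:]=a[360:]
im=np.zeros((360+180,780,3),np.uint8); im[:360]=np.clip(a*1.5,0,255); im[360:,:390]=np.clip(b*1.5,0,255)
save("crop",im)
X=cloud(T); Y=cloud(S)
for n,(u,v) in dict(green=(245,207),ring=(205,249),ringedge=(196,249),tin=(390,201),stem=(322,204),lid=(314,212),table=(300,230),table2=(420,220)).items(): print(n,X[v-1:v+2,u-1:u+2].reshape(-1,3).mean(0).round(3))
for n,(u,v) in dict(green=(319,168),tin=(315,273),stem=(312,190),table=(275,230)).items(): print(n,Y[v,u].round(3))
```

```text
green [0.534 0.261 0.022]
ring [ 0.388  0.407 -0.   ]
ringedge [0.388 0.431 0.026]
tin [ 0.547 -0.255  0.027]
stem [ 0.531 -0.013  0.104]
lid [0.509 0.015 0.056]
table [nan nan nan]
table2 [ 0.479 -0.366  0.   ]
green [0.536 0.24  0.021]
tin [ 0.548 -0.259  0.028]
stem [ 0.529 -0.016  0.098]
table [ 0.426 -0.07  -0.002]
```

View pics/crop.png

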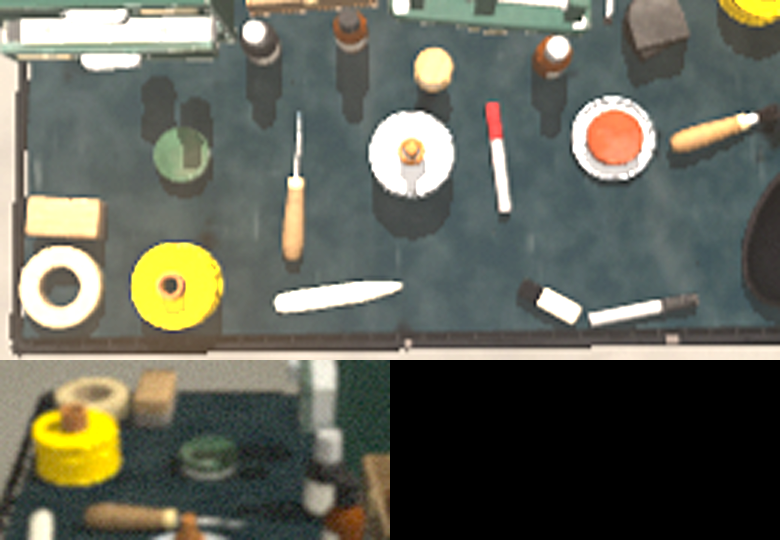

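The crop confirms the green disc at (245,207): its top is solid, 22 mm high and about 67 mm across, so it is the loose tin. The cream item is a hollow ring. The silver pair at (322,206) is the lids, and both yellow ones are look-alikes. Next I measure the centres.

```bash
cat >> h.py <<'E'
def disc(X,c,r,zlo,zhi):
    m=(np.hypot(X[...,0]-c[0],X[...,1]-c[1])<r)&(X[...,2]>zlo)&(X[...,2]<zhi)
    p=X[m]; (cc,rr)=cv2.minEnclosingCircle(p[:,:2].astype(np.float32))
    return dict(n=len(p),enc=np.round(cc,4),r=round(rr,4),mean=p[:,:2].mean(0).round(4),mid=((p[:,:2].max(0)+p[:,:2].min(0))/2).round(4),ext=np.ptp(p[:,:2],axis=0).round(4),z=np.median(p[:,2]).round(4))
E
python3 - <<'E'
from h import *
for n in("top","side"):
    f=np.load(n+".npy",allow_pickle=True).item(); X=cloud(f); print(n)
    for k,a in dict(loose=((.534,.255),.05,.017,.027),ctin=((.547,-.255),.04,.022,.032),dish=((.547,-.255),.058,.006,.014),oldtop=((.535,-.013),.06,.052,.06),collar=((.535,-.013),.03,.074,.086),stem=((.535,-.013),.03,.095,.11)).items(): print(k,disc(X,*a))
E
```

```text
top
loose {'n': 239, 'enc': array([0.5391, 0.2613]), 'r': 0.0341, 'mean': array([0.5381, 0.2614]), 'mid': array([0.5378, 0.2613]), 'ext': array([0.065 , 0.0659]), 'z': np.float64(0.0219)}
ctin {'n': 262, 'enc': array([ 0.5505, -0.2527]), 'r': 0.0341, 'mean': array([ 0.5508, -0.2529]), 'mid': array([ 0.5504, -0.2521]), 'ext': array([0.0655, 0.0653]), 'z': np.float64(0.0277)}
dish {'n': 183, 'enc': array([ 0.5479, -0.2547]), 'r': 0.0574, 'mean': array([ 0.5503, -0.2501]), 'mid': array([ 0.5454, -0.2532]), 'ext': array([0.109 , 0.1115]), 'z': np.float64(0.0085)}
oldtop {'n': 423, 'enc': array([ 0.5325, -0.011 ]), 'r': 0.048, 'mean': array([ 0.5329, -0.0104]), 'mid': array([ 0.5331, -0.0111]), 'ext': array([0.0915, 0.0943]), 'z': np.float64(0.0566)}
collar {'n': 40, 'enc': array([ 0.5322, -0.011 ]), 'r': 0.0156, 'mean': array([ 0.5326, -0.0114]), 'mid': array([ 0.532, -0.011]), 'ext': array([0.0303, 0.0309]), 'z': np.float64(0.0791)}
stem {'n': 14, 'enc': array([ 0.531 , -0.0109]), 'r': 0.0063, 'mean': array([ 0.5319, -0.0109]), 'mid': array([ 0.5324, -0.0109]), 'ext': array([0.0101, 0.0
[... 467 characters left out ...]
0506, 'mean': array([ 0.549 , -0.2708]), 'mid': array([ 0.5488, -0.2549]), 'ext': array([0.0967, 0.0986]), 'z': np.float64(0.0093)}
oldtop {'n': 444, 'enc': array([ 0.53  , -0.0127]), 'r': 0.0503, 'mean': array([ 0.5313, -0.0205]), 'mid': array([ 0.5306, -0.0132]), 'ext': array([0.0957, 0.0959]), 'z': np.float64(0.0567)}
collar {'n': 62, 'enc': array([ 0.5307, -0.0122]), 'r': 0.0168, 'mean': array([ 0.5313, -0.017 ]), 'mid': array([ 0.5309, -0.0135]), 'ext': array([0.0282, 0.0308]), 'z': np.float64(0.0795)}
stem {'n': 24, 'enc': array([ 0.5315, -0.0119]), 'r': 0.0074, 'mean': array([ 0.5312, -0.0138]), 'mid': array([ 0.5315, -0.0119]), 'ext': array([0.0109, 0.0146]), 'z': np.float64(0.1024)}
```

Request:
drive_tool --rows '[{"offset": [-0.88, -0.54, 0], "rotation": [0, 0, -0.117], "claw": 1}, {"offset": [-0.88, -0.54, 0], "rotation": [0, 0, -0.117], "claw": 1}, {"offset": [-0.88, -0.54, 0], "rotation": [0, 0, -0.117], "claw": 1}, {"offset": [-0.88, -0.54, 0], "rotation": [0, 0, -0.117], "claw": 1}, {"offset": [-0.88, -0.54, 0], "rotation": [0, 0, -0.117], "claw": 1}, {"offset": [-0.88, -0.54, 0], "rotation": [0, 0, -0.117], "claw": 1}]' --force 40

```text
clock: 0.6
tcp_pos: [0.2687, 0.5452, 0.2005]
orientation: [0.008, 3.141, -0.001]
contact_force: [-0.9, 0.5, -0.0]
grip_width: 0.0852
gripper_force: 0.0
```

Request:
drive_tool --rows '[{"offset": [-0.89, -0.95, 0], "claw": 1}, {"offset": [-0.89, -0.95, 0], "claw": 1}, {"offset": [-0.89, -0.95, 0], "claw": 1}, {"offset": [-0.89, -0.95, 0], "claw": 1}, {"offset": [-0.89, -0.95, 0], "claw": 1}, {"offset": [-0.89, -0.95, 0], "claw": 1}]'

```text
validation failed for argument at $.ro...
```

Request:
drive_tool --rows '[{"offset": [-0.89, -0.95, 0.4], "claw": 1}, {"offset": [-0.89, -0.95, 0.4], "claw": 1}, {"offset": [-0.89, -0.95, 0.4], "claw": 1}, {"offset": [-0.89, -0.95, 0.4], "claw": 1}, {"offset": [-0.89, -0.95, 0.4], "claw": 1}, {"offset": [-0.89, -0.95, 0.4], "claw": 1}, {"offset": [-0.89, -0.95, 0.4], "claw": 1}, {"offset": [-0.89, -0.95, 0.4], "claw": 1}]'

```text
validation failed for argument at $.ro...
```

Request:
drive_tool --rows '[{"offset": [-0.89, -0.95, 0], "rotation": [0, 0, 0], "claw": 1}, {"offset": [-0.89, -0.95, 0], "rotation": [0, 0, 0], "claw": 1}, {"offset": [-0.89, -0.95, 0], "rotation": [0, 0, 0], "claw": 1}, {"offset": [-0.89, -0.95, 0], "rotation": [0, 0, 0], "claw": 1}, {"offset": [-0.89, -0.95, 0], "rotation": [0, 0, 0], "claw": 1}, {"offset": [-0.89, -0.95, 0], "rotation": [0, 0, 0], "claw": 1}]'

```text
clock: 1.1
tcp_pos: [0.4045, 0.3995, 0.2005]
orientation: [0.014, 3.14, -0.004]
contact_force: [0.8, -0.6, -0.3]
grip_width: 0.0853
gripper_force: 0.0
```

Request:
drive_tool --rows '[{"offset": [-0.89, -0.95, 0.4], "rotation": [0, 0, 0], "claw": 1}, {"offset": [-0.89, -0.95, 0.4], "rotation": [0, 0, 0], "claw": 1}, {"offset": [-0.89, -0.95, 0.4], "rotation": [0, 0, 0], "claw": 1}, {"offset": [-0.89, -0.95, 0.4], "rotation": [0, 0, 0], "claw": 1}, {"offset": [-0.89, -0.95, 0.4], "rotation": [0, 0, 0], "claw": 1}, {"offset": [-0.89, -0.95, 0.4], "rotation": [0, 0, 0], "claw": 1}, {"offset": [-0.89, -0.95, 0.4], "rotation": [0, 0, 0], "claw": 1}, {"offset": [-0.89, -0.95, 0.4], "rotation": [0, 0, 0], "claw": 1}]'

```text
clock: 1.77
tcp_pos: [0.5324, 0.264, 0.1402]
orientation: [0.002, -3.14, -0.001]
contact_force: [0.0, 0.6, -0.4]
grip_width: 0.0854
gripper_force: 0.0
```

Request:
drive_tool --rows '[{"offset": [-0.031, -0.023, 0.3], "rotation": [0, 0, 0], "claw": 1}, {"offset": [-0.031, -0.023, 0.5], "rotation": [0, 0, 0], "claw": 1}, {"offset": [-0.031, -0.023, 0.65], "rotation": [0, 0, 0], "claw": 1}, {"offset": [-0.031, -0.023, 0.75], "rotation": [0, 0, 0], "claw": 1}, {"offset": [-0.031, -0.023, 0.82], "rotation": [0, 0, 0], "claw": 1}, {"offset": [-0.031, -0.023, 0.86], "rotation": [0, 0, 0], "claw": 1}, {"offset": [-0.031, -0.023, 0.88], "rotation": [0, 0, 0], "claw": 1}, {"offset": [-0.031, -0.023, 0.88], "rotation": [0, 0, 0], "claw": 1}, {"offset": [-0.031, -0.023, 0.88], "rotation": [0, 0, 0], "claw": 1}]'

```text
clock: 2.52
tcp_pos: [0.5385, 0.2592, 0.0096]
orientation: [0.0, 3.14, 0.002]
contact_force: [0.8, 0.0, 0.2]
grip_width: 0.0858
gripper_force: 0.0
```

Run:
```python
from h import *
f=grab_frame("side"); u,v=proj(f,[.537,.26,.03]).astype(int)
save("g1",cv2.resize(f["frame"][v-50:v+50,u-65:u+65],None,fx=5,fy=5,interpolation=cv2.INTER_CUBIC)); print(u,v)
```

```text
319 162
```

View pics/g1.png

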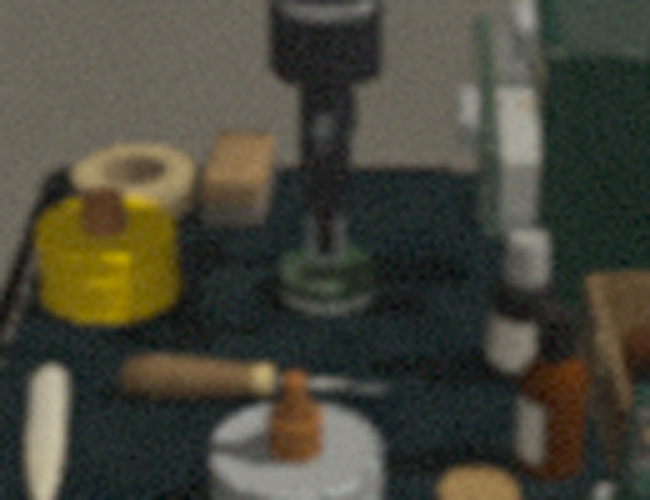

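The near finger's tip, at about (325,255) in the crop, is still level with the tin's top because the open pads stand back. I'll go about 12 mm lower and close.

Request:
drive_tool --rows '[{"offset": [0.007, 0.007, 0.04], "rotation": [0, 0, 0], "claw": 1}, {"offset": [0.007, 0.007, 0.07], "rotation": [0, 0, 0], "claw": 1}, {"offset": [0.007, 0.007, 0.08], "rotation": [0, 0, 0], "claw": 1}, {"offset": [0.007, 0.007, 0.08], "rotation": [0, 0, 0], "claw": 1}, {"offset": [0.007, 0.007, 0.08], "rotation": [0, 0, 0], "claw": 1}]'

```text
clock: 2.98
tcp_pos: [0.5368, 0.2592, -0.0036]
orientation: [-0.002, -3.141, 0.0]
contact_force: [-0.1, -0.0, -0.6]
grip_width: 0.0855
gripper_force: 0.0
```

Request:
drive_tool --rows '[{"offset": [0, 0, 0], "rotation": [0, 0, 0], "claw": 0.85}, {"offset": [0, 0, 0], "rotation": [0, 0, 0], "claw": 0.75}, {"offset": [0, 0, 0], "rotation": [0, 0, 0], "claw": 0.7}, {"offset": [0, 0, 0], "rotation": [0, 0, 0], "claw": 0.7}, {"offset": [0, 0, 0], "rotation": [0, 0, 0], "claw": 0.7}, {"offset": [0, 0, 0], "rotation": [0, 0, 0], "claw": 0.7}, {"offset": [0, 0, 0], "rotation": [0, 0, 0], "claw": 0.7}, {"offset": [0, 0, 0], "rotation": [0, 0, 0], "claw": 0.7}]' --force 40

```text
clock: 3.65
tcp_pos: [0.537, 0.2594, -0.0034]
orientation: [0.001, 3.142, 0.0]
contact_force: [-0.1, -0.1, -1.2]
grip_width: 0.0598
gripper_force: 0.0
```

Run:
```python
from h import *
im=[]
for n in("side","top"):
    f=grab_frame(n); u,v=proj(f,[.537,.26,.03]).astype(int)
    im.append(np.clip(1.4*cv2.resize(f["frame"][v-35:v+25,u-30:u+30],None,fx=6,fy=6,interpolation=cv2.INTER_CUBIC),0,255).astype(np.uint8))
    X=cloud(f); m=(abs(X[...,0]-.537)<.05)&(abs(X[...,1]-.26)<.08)&(X[...,2]<.06)
    if n=="side":
        for y in np.arange(.2,.3,.006):
            s=m&(abs(X[...,1]-y)<.003)&(abs(X[...,0]-.537)<.008); print(round(y,3),np.sort(X[s][:,2]).round(3).tolist()[:14])
save("g2",np.hstack(im))
```

```text
0.2 [-0.001, -0.001, -0.0, 0.0, 0.0, 0.001, 0.001]
0.206 [0.001, 0.002, 0.002, 0.002]
0.212 [-0.001, 0.001, 0.002, 0.002, 0.047]
0.218 [-0.001, -0.001, 0.001, 0.001, 0.002, 0.002, 0.036, 0.04, 0.041, 0.042, 0.042, 0.043, 0.044, 0.045]
0.224 [-0.001, 0.002, 0.009, 0.013, 0.034, 0.034, 0.034, 0.034, 0.042, 0.046, 0.048, 0.054, 0.054, 0.058]
0.23 [-0.0, 0.0, 0.0, 0.0, 0.002, 0.004, 0.006, 0.007, 0.007, 0.009, 0.01, 0.011, 0.012, 0.012]
0.236 [-0.0, 0.001, 0.001, 0.017, 0.02, 0.022, 0.023, 0.023, 0.024]
0.242 [0.022]
0.248 []
0.254 []
0.26 []
0.266 []
0.272 []
0.278 []
0.284 [0.054]
0.29 [0.053, 0.054]
0.296 []
```

View pics/g2.png

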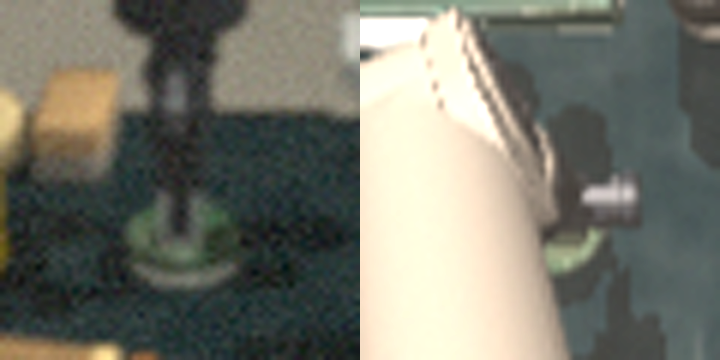

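Closed to 60 mm, the fingertips at g2 (180,235) hang just over the tin's top rather than beside it. I'll reopen and measure the tip height from the depth map.

Request:
drive_tool --rows '[{"offset": [0, 0, 0], "rotation": [0, 0, 0], "claw": 1}, {"offset": [0, 0, 0], "rotation": [0, 0, 0], "claw": 1}, {"offset": [0, 0, 0], "rotation": [0, 0, 0], "claw": 1}, {"offset": [0, 0, 0], "rotation": [0, 0, 0], "claw": 1}, {"offset": [0, 0, 0], "rotation": [0, 0, 0], "claw": 1}, {"offset": [0, 0, 0], "rotation": [0, 0, 0], "claw": 1}]'

```text
clock: 4.25
tcp_pos: [0.5369, 0.2594, -0.0034]
orientation: [0.001, 3.142, 0.0]
contact_force: [0.3, 0.8, 0.4]
grip_width: 0.0853
gripper_force: 0.0
```

Run:
```python
from h import *
print(get_obs()["grip_width"])
f=grab_frame("side"); X=cloud(f); u,v=proj(f,[.537,.21,.02]).astype(int); print(u,v)
for r in range(v-22,v+14,2): print(r,[tuple(X[r,c].round(3)) for c in (u-3,u,u+3)])
```

```text
0.08529909523512738
318 172
150 [(np.float64(0.527), np.float64(0.187), np.float64(0.117)), (np.float64(0.536), np.float64(0.188), np.float64(0.116)), (np.float64(0.546), np.float64(0.187), np.float64(0.117))]
152 [(np.float64(0.527), np.float64(0.187), np.float64(0.11)), (np.float64(0.53), np.float64(0.302), np.float64(0.051)), (np.float64(0.546), np.float64(0.186), np.float64(0.11))]
154 [(np.float64(0.526), np.float64(0.191), np.float64(0.101)), (np.float64(0.536), np.float64(0.196), np.float64(0.098)), (np.float64(0.546), np.float64(0.187), np.float64(0.103))]
156 [(np.float64(0.526), np.float64(0.187), np.float64(0.095)), (np.float64(0.536), np.float64(0.19), np.float64(0.094)), (np.float64(0.546), np.float64(0.184), np.float64(0.097))]
158 [(np.float64(0.516), np.float64(0.351), np.float64(-0.0)), (np.float64(0.535), np.float64(0.202), np.float64(0.08)), (np.float64(0.545), np.float64(0.211), np.float64(0.075))]
160 [(np.float64(0.517), np.float64(0.336), np.float64(-0.0)), (np.float64(0.535), np.float64(0.206), np.float64(0.071)), (np.float64(0.545), np.float64(0.21), np.float
[... 1488 characters left out ...]
.float64(0.206), np.float64(0.001)), (np.float64(0.534), np.float64(0.208), np.float64(0.001)), (np.float64(0.544), np.float64(0.208), np.float64(0.001))]
180 [(np.float64(0.524), np.float64(0.196), np.float64(-0.0)), (np.float64(0.534), np.float64(0.198), np.float64(-0.001)), (np.float64(0.544), np.float64(0.198), np.float64(-0.002))]
182 [(np.float64(0.525), np.float64(0.18), np.float64(0.001)), (np.float64(0.535), np.float64(0.182), np.float64(0.001)), (np.float64(0.545), np.float64(0.185), np.float64(-0.001))]
184 [(np.float64(0.525), np.float64(0.17), np.float64(-0.0)), (np.float64(0.535), np.float64(0.171), np.float64(-0.001)), (np.float64(0.545), np.float64(0.167), np.float64(0.002))]
```

Request:
drive_tool --rows '[{"offset": [0, 0, 0.02], "rotation": [0, 0, 0], "claw": 1}, {"offset": [0, 0, 0.04], "rotation": [0, 0, 0], "claw": 1}, {"offset": [0, 0, 0.06], "rotation": [0, 0, 0], "claw": 1}, {"offset": [0, 0, 0.07], "rotation": [0, 0, 0], "claw": 1}, {"offset": [0, 0, 0.07], "rotation": [0, 0, 0], "claw": 1}, {"offset": [0, 0, 0.07], "rotation": [0, 0, 0], "claw": 1}]'

```text
clock: 4.8
tcp_pos: [0.5368, 0.2593, -0.0141]
orientation: [-0.001, -3.141, 0.0]
contact_force: [-0.6, 0.5, 0.1]
grip_width: 0.0853
gripper_force: 0.0
```

Run:
```python
from h import *
o=get_obs();print(o["tcp_pos"],o["contact_force"],o["grip_width"])
f=grab_frame("side"); u,v=proj(f,[.537,.21,.02]).astype(int)
a=f["frame"][v-40:v+20,u-40:u+40]
save("g3",np.clip(1.5*cv2.resize(a,None,fx=8,fy=8,interpolation=cv2.INTER_CUBIC),0,255).astype(np.uint8))
X=cloud(f)
print([(r,tuple(X[r,u+1].round(3).tolist())) for r in range(v-14,v+6)])
print([tuple(proj(f,[.537,.2025,z]).round(1).tolist()) for z in (0,.01,.02,.03,.04)])
```

```text
[ 0.53681829  0.25932482 -0.01414072] [-0.57066753  0.49699889  0.09867054] 0.08527399022195735
[(158, (0.539, 0.187, 0.089)), (159, (0.539, 0.186, 0.085)), (160, (0.539, 0.187, 0.081)), (161, (0.538, 0.201, 0.07)), (162, (0.538, 0.206, 0.063)), (163, (0.538, 0.208, 0.058)), (164, (0.538, 0.206, 0.056)), (165, (0.538, 0.202, 0.054)), (166, (0.538, 0.205, 0.049)), (167, (0.538, 0.208, 0.043)), (168, (0.538, 0.204, 0.042)), (169, (0.538, 0.209, 0.035)), (170, (0.536, 0.23, 0.019)), (171, (0.536, 0.228, 0.016)), (172, (0.536, 0.233, 0.009)), (173, (0.536, 0.233, 0.005)), (174, (0.536, 0.231, 0.003)), (175, (0.536, 0.226, 0.001)), (176, (0.536, 0.222, -0.0)), (177, (0.537, 0.215, 0.0))]
[(318.9, 178.9), (318.9, 176.4), (318.8, 173.9), (318.8, 171.3), (318.7, 168.7)]
```

View pics/g3.png

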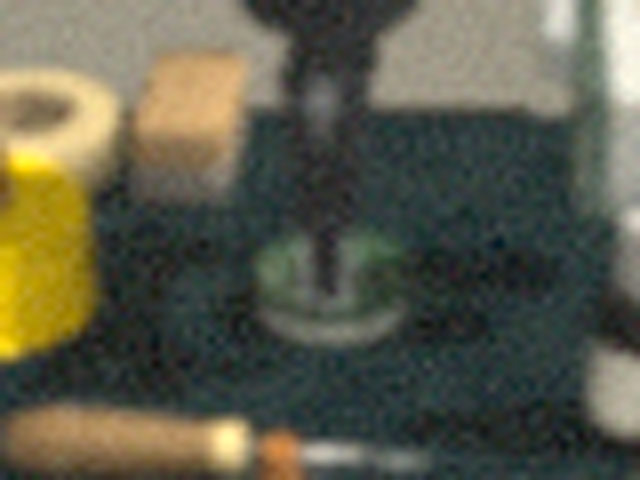

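In g3 the tip, about row 169.5 of the full image, is at z≈35 mm. The open fingertips therefore stand about 49 mm behind the reported TCP, so I go 23 mm lower in careful steps.

Request:
drive_tool --rows '[{"offset": [0, 0, 0.03], "rotation": [0, 0, 0], "claw": 1}, {"offset": [0, 0, 0.06], "rotation": [0, 0, 0], "claw": 1}, {"offset": [0, 0, 0.09], "rotation": [0, 0, 0], "claw": 1}, {"offset": [0, 0, 0.09], "rotation": [0, 0, 0], "claw": 1}, {"offset": [0, 0, 0.09], "rotation": [0, 0, 0], "claw": 1}]'

```text
clock: 5.27
tcp_pos: [0.5366, 0.2592, -0.0279]
orientation: [-0.001, -3.141, 0.001]
contact_force: [0.4, -0.6, -0.1]
grip_width: 0.0854
gripper_force: 0.0
```

Request:
drive_tool --rows '[{"offset": [0, 0, 0.02], "rotation": [0, 0, 0], "claw": 1}, {"offset": [0, 0, 0.04], "rotation": [0, 0, 0], "claw": 1}, {"offset": [0, 0, 0.06], "rotation": [0, 0, 0], "claw": 1}, {"offset": [0, 0, 0.06], "rotation": [0, 0, 0], "claw": 1}, {"offset": [0, 0, 0.06], "rotation": [0, 0, 0], "claw": 1}]'

```text
clock: 5.68
tcp_pos: [0.5367, 0.2593, -0.0367]
orientation: [-0.001, -3.141, 0.0]
contact_force: [0.4, -0.3, 1.2]
grip_width: 0.0853
gripper_force: 0.0
```

Run:
```python
from h import *
f=grab_frame("side");X=cloud(f);u=319
print([(r,tuple(X[r,u].round(3).tolist())) for r in range(164,182)])
```

```text
[(164, (0.539, 0.188, 0.066)), (165, (0.539, 0.19, 0.061)), (166, (0.539, 0.188, 0.058)), (167, (0.538, 0.201, 0.047)), (168, (0.537, 0.211, 0.038)), (169, (0.538, 0.206, 0.037)), (170, (0.538, 0.202, 0.035)), (171, (0.538, 0.205, 0.03)), (172, (0.538, 0.203, 0.027)), (173, (0.538, 0.203, 0.023)), (174, (0.537, 0.204, 0.018)), (175, (0.537, 0.21, 0.011)), (176, (0.537, 0.219, 0.002)), (177, (0.537, 0.214, 0.001)), (178, (0.537, 0.205, 0.002)), (179, (0.537, 0.204, -0.001)), (180, (0.538, 0.193, 0.002)), (181, (0.538, 0.189, 0.0))]
```

Request:
drive_tool --rows '[{"offset": [0, 0, 0], "rotation": [0, 0, 0], "claw": 0.85}, {"offset": [0, 0, 0], "rotation": [0, 0, 0], "claw": 0.75}, {"offset": [0, 0, 0], "rotation": [0, 0, 0], "claw": 0.65}, {"offset": [0, 0, 0], "rotation": [0, 0, 0], "claw": 0.5}, {"offset": [0, 0, 0], "rotation": [0, 0, 0], "claw": 0.3}, {"offset": [0, 0, 0], "rotation": [0, 0, 0], "claw": 0.3}, {"offset": [0, 0, 0], "rotation": [0, 0, 0], "claw": 0.3}, {"offset": [0, 0, 0], "rotation": [0, 0, 0], "claw": 0.3}]' --force 30

```text
clock: 6.4
tcp_pos: [0.5371, 0.2596, -0.0359]
orientation: [0.001, 3.141, 0.001]
contact_force: [-1.9, 1.1, 6.1]
grip_width: 0.0638
gripper_force: 33.0
```

Request:
drive_tool --rows '[{"offset": [0, 0, -0.05], "rotation": [0, 0, 0], "claw": 0.3}, {"offset": [0, 0, -0.15], "rotation": [0, 0, 0], "claw": 0.3}, {"offset": [0, 0, -0.3], "rotation": [0, 0, 0], "claw": 0.3}, {"offset": [0, 0, -0.5], "rotation": [0, 0, 0], "claw": 0.3}, {"offset": [0, 0, -0.7], "rotation": [0, 0, 0], "claw": 0.3}, {"offset": [0, 0, -0.9], "rotation": [0, 0, 0], "claw": 0.3}, {"offset": [0, 0, -1], "rotation": [0, 0, 0], "claw": 0.3}, {"offset": [0, 0, -1], "rotation": [0, 0, 0], "claw": 0.3}]'

```text
clock: 7.07
tcp_pos: [0.5394, 0.2605, 0.118]
orientation: [0.002, 3.135, 0.006]
contact_force: [0.8, 0.6, -1.1]
grip_width: 0.0634
gripper_force: 33.3
```

Run:
```python
from h import *
o=get_obs();print(o["tcp_pos"],o["contact_force"],o["grip_width"],o["gripper_force"])
f=grab_frame("side");u,v=proj(f,[.537,.2595,.17]).astype(int)
save("g4",np.clip(1.5*cv2.resize(f["frame"][v-40:v+40,u-50:u+50],None,fx=6,fy=6,interpolation=cv2.INTER_CUBIC),0,255).astype(np.uint8)); print(u,v)
print([np.round(proj(f,[.537,.2595,z])-[u-50,v-40],1)*6 for z in (.114,.1,.16)])
```

```text
[0.53940897 0.26047863 0.11798725] [ 0.76946907  0.61585681 -1.08615593] 0.06344826393058199 33.25824558734894
318 125
[array([307.2, 334.8]), array([307.2, 357.6]), array([306., 258.])]
```

View pics/g4.png

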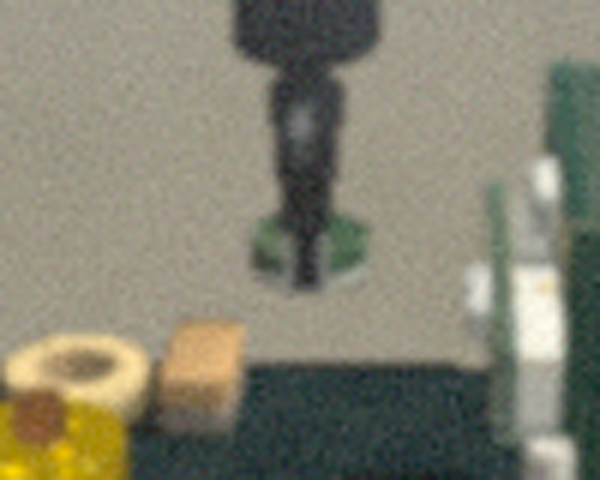

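g4 shows the tin held level and centred between the fingers, at (250–368, 215–290). Now I carry it over to the dish.

Request:
drive_tool --rows '[{"offset": [0, -0.1, 0], "rotation": [0, 0, 0], "claw": 0.3}, {"offset": [0, -0.3, 0], "rotation": [0, 0, 0], "claw": 0.3}, {"offset": [-0.03, -0.5, 0], "rotation": [0, 0, 0], "claw": 0.3}, {"offset": [-0.06, -0.7, 0], "rotation": [0, 0, 0], "claw": 0.3}, {"offset": [-0.06, -0.9, 0], "rotation": [0, 0, 0], "claw": 0.3}]'

```text
clock: 7.53
tcp_pos: [0.5449, 0.1213, 0.1119]
orientation: [-0.002, -3.139, 0.003]
contact_force: [0.7, 0.1, -1.0]
grip_width: 0.0634
gripper_force: 33.3
```

Request:
drive_tool --rows '[{"offset": [0, -0.2, 0], "rotation": [0, 0, 0], "claw": 0.3}, {"offset": [0, -0.4, 0], "rotation": [0, 0, 0], "claw": 0.3}, {"offset": [0, -0.6, 0], "rotation": [0, 0, 0], "claw": 0.3}, {"offset": [0, -0.8, 0], "rotation": [0, 0, 0], "claw": 0.3}, {"offset": [0, -1, 0], "rotation": [0, 0, 0], "claw": 0.3}]'

```text
clock: 7.95
tcp_pos: [0.5435, -0.0283, 0.1119]
orientation: [-0.002, -3.138, 0.001]
contact_force: [0.2, -0.1, -0.9]
grip_width: 0.0633
gripper_force: 33.3
```

Request:
drive_tool --rows '[{"offset": [0, -0.2, 0], "rotation": [0, 0, 0], "claw": 0.3}, {"offset": [0, -0.4, 0], "rotation": [0, 0, 0], "claw": 0.3}, {"offset": [0, -0.6, 0], "rotation": [0, 0, 0], "claw": 0.3}, {"offset": [0, -0.8, 0], "rotation": [0, 0, 0], "claw": 0.3}, {"offset": [0, -1, 0], "rotation": [0, 0, 0], "claw": 0.3}]'

```text
clock: 8.37
tcp_pos: [0.5431, -0.1778, 0.1118]
orientation: [-0.003, -3.138, -0.0]
contact_force: [0.4, 0.1, -0.3]
grip_width: 0.063
gripper_force: 33.3
```

Request:
drive_tool --rows '[{"offset": [0, -0.15, 0], "rotation": [0, 0, 0], "claw": 0.3}, {"offset": [0, -0.3, 0], "rotation": [0, 0, 0], "claw": 0.3}, {"offset": [0, -0.4, 0], "rotation": [0, 0, 0], "claw": 0.3}, {"offset": [0, -0.47, 0], "rotation": [0, 0, 0], "claw": 0.3}, {"offset": [0, -0.5, 0], "rotation": [0, 0, 0], "claw": 0.3}, {"offset": [0, -0.5, 0], "rotation": [0, 0, 0], "claw": 0.3}, {"offset": [0, -0.5, 0], "rotation": [0, 0, 0], "claw": 0.3}, {"offset": [0, -0.5, 0], "rotation": [0, 0, 0], "claw": 0.3}]'

```text
clock: 9.03
tcp_pos: [0.5455, -0.249, 0.1132]
orientation: [0.002, -3.141, -0.002]
contact_force: [-0.7, 0.6, -0.4]
grip_width: 0.0636
gripper_force: 33.3
```

Run:
```python
from h import *
o=get_obs();print(o["tcp_pos"],o["orientation"],o["contact_force"],o["grip_width"],o["gripper_force"])
f=grab_frame("side");np.save("s2.npy",f,allow_pickle=True);f2=grab_frame("top");np.save("t2.npy",f2,allow_pickle=True)
h=cv2.cvtColor(f["frame"],cv2.COLOR_RGB2HSV); g=((h[...,0]>45)&(h[...,0]<85)&(h[...,1]>50)).astype(np.uint8)
t=o["tcp_pos"]; u,v=proj(f,[t[0],t[1],t[2]+.047]).astype(int); print(u,v)
w=g[v-25:v+25,u-40:u+40]; n,l,s,c=cv2.connectedComponentsWithStats(w); print(s[1:][s[1:,4]>20]+[u-40,v-25,0,0,0])
X=cloud(f); m=(abs(X[...,0]-t[0])<.05)&(abs(X[...,1]-t[1])<.06)&(abs(X[...,2]-t[2]-.05)<.03)
ys,xs=np.where(m); print(xs.min(),xs.max(),ys.min(),ys.max()); p=X[m]; print(p.min(0),p.max(0))
for dz in(.036,.058): print(proj(f,t+[0,0,dz]))
s=np.clip(1.5*cv2.resize(f["frame"][v-35:v+65,u-50:u+50],None,fx=4,fy=4,interpolation=cv2.INTER_CUBIC),0,255).astype(np.uint8)
u,v=proj(f2,t+[0,0,.05]).astype(int)
s2=np.clip(1.5*cv2.resize(f2["frame"][v-50:v+50,u-50:u+50],None,fx=4,fy=4,interpolation=cv2.INTER_CUBIC),0,255).astype(np.uint8)
save("g5",np.hstack([s,s2]))
```

```text
[ 0.54551996 -0.24904801  0.11318557] [ 1.53634866e-03 -3.14092115e+00 -1.61810548e-03] [-0.72944256  0.63696719 -0.44293564] 0.06355074487272802 33.267191648483276
312 225
[[316 215  14  19 151]
 [298 217   6  13  45]]
297 327 214 240
[ 0.5122852  -0.29529403  0.1487334 ] [ 0.57636596 -0.22093548  0.18354189]
[312.7390302  229.62295164]
[312.48744193 221.53974293]
```

View pics/g5.png

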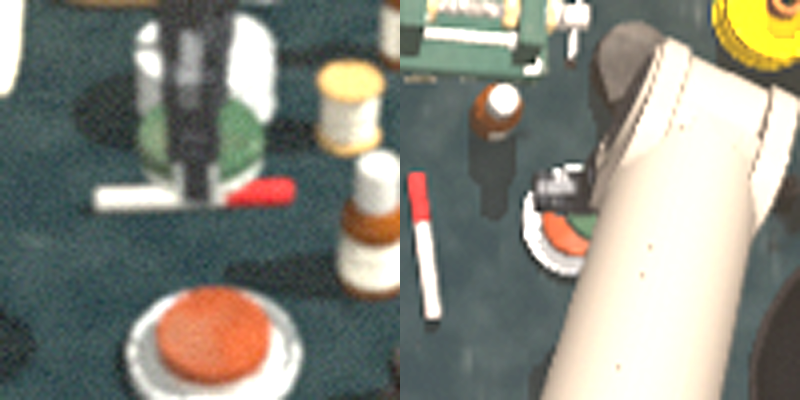

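g5 shows the tin held level, with the arm over the dish in the top view and the red column tin visible below at left (213,335). I correct +4 mm in x and −4.5 mm in y, then go down to about 8 mm above.

Request:
drive_tool --rows '[{"offset": [-0.027, -0.03, 0.15], "rotation": [0, 0, 0], "claw": 0.3}, {"offset": [-0.027, -0.03, 0.35], "rotation": [0, 0, 0], "claw": 0.3}, {"offset": [-0.027, -0.03, 0.5], "rotation": [0, 0, 0], "claw": 0.3}, {"offset": [-0.027, -0.03, 0.62], "rotation": [0, 0, 0], "claw": 0.3}, {"offset": [-0.027, -0.03, 0.7], "rotation": [0, 0, 0], "claw": 0.3}, {"offset": [-0.027, -0.03, 0.75], "rotation": [0, 0, 0], "claw": 0.3}, {"offset": [-0.027, -0.03, 0.75], "rotation": [0, 0, 0], "claw": 0.3}, {"offset": [-0.027, -0.03, 0.75], "rotation": [0, 0, 0], "claw": 0.3}, {"offset": [-0.027, -0.03, 0.75], "rotation": [0, 0, 0], "claw": 0.3}]'

```text
clock: 9.88
tcp_pos: [0.5505, -0.2554, 0.0022]
orientation: [0.001, 3.14, -0.001]
contact_force: [-0.2, -0.0, -0.9]
grip_width: 0.0635
gripper_force: 33.3
```

Run:
```python
from h import *
o=get_obs();print(o["tcp_pos"],o["contact_force"])
f=grab_frame("side");h=cv2.cvtColor(f["frame"],cv2.COLOR_RGB2HSV)
u,v=proj(f,[.5495,-.2535,.04]).astype(int)
def box(m,n):
    w=m[v-45:v+45,u-45:u+45]; k,l,s,c=cv2.connectedComponentsWithStats(w.astype(np.uint8)); s=s[1:][s[1:,4]>15]+[u-45,v-45,0,0,0]; print(n,s.tolist())
box((h[...,0]>45)&(h[...,0]<90)&(h[...,1]>50)&(h[...,2]>45),"green"); box(((h[...,0]<12)|(h[...,0]>172))&(h[...,1]>100),"red")
for z in (.005,.027,.035,.057): print(z,proj(f,[[.5495-.034,-.2535,z],[.5495,-.2535,z],[.5495+.034,-.2535,z],[.5495,-.288,z]]).round(1).tolist())
```

```text
[ 0.55052114 -0.25544284  0.00224651] [-0.24947729 -0.00699428 -0.93719643]
green [[319, 253, 12, 21, 143], [300, 256, 8, 16, 55]]
red [[322, 234, 14, 8, 96], [302, 273, 27, 14, 150]]
0.005 [[301.4, 277.9], [315.8, 278.2], [330.2, 278.5], [315.0, 289.5]]
0.027 [[301.0, 271.3], [315.6, 271.6], [330.2, 271.9], [314.8, 282.8]]
0.035 [[300.9, 268.9], [315.5, 269.1], [330.2, 269.4], [314.8, 280.3]]
0.057 [[300.5, 262.0], [315.3, 262.3], [330.3, 262.5], [314.5, 273.4]]
```

Request:
drive_tool --rows '[{"offset": [0, 0.01, 0.03], "rotation": [0, 0, 0], "claw": 0.3}, {"offset": [0, 0.01, 0.05], "rotation": [0, 0, 0], "claw": 0.3}, {"offset": [0, 0.01, 0.06], "rotation": [0, 0, 0], "claw": 0.3}, {"offset": [0, 0.01, 0.065], "rotation": [0, 0, 0], "claw": 0.3}, {"offset": [0, 0.01, 0.065], "rotation": [0, 0, 0], "claw": 0.3}, {"offset": [0, 0.01, 0.065], "rotation": [0, 0, 0], "claw": 0.3}]'

```text
clock: 10.43
tcp_pos: [0.5495, -0.2537, -0.0087]
orientation: [-0.001, -3.141, 0.0]
contact_force: [0.2, 1.0, -0.8]
grip_width: 0.0638
gripper_force: 33.3
```

Request:
drive_tool --rows '[{"offset": [0, 0, 0.006], "rotation": [0, 0, 0], "claw": 0.3}, {"offset": [0, 0, 0.012], "rotation": [0, 0, 0], "claw": 0.3}, {"offset": [0, 0, 0.012], "rotation": [0, 0, 0], "claw": 0.3}, {"offset": [0, 0, 0.012], "rotation": [0, 0, 0], "claw": 0.3}]'

```text
clock: 10.77
tcp_pos: [0.5498, -0.2538, -0.0094]
orientation: [0.002, 3.141, 0.0]
contact_force: [-3.4, 1.9, 8.2]
grip_width: 0.0635
gripper_force: 34.2
```

Contact at 8 N. Release.

Request:
drive_tool --rows '[{"offset": [0, 0, 0], "rotation": [0, 0, 0], "claw": 0.8}, {"offset": [0, 0, 0], "rotation": [0, 0, 0], "claw": 0.9}, {"offset": [0, 0, 0], "rotation": [0, 0, 0], "claw": 1}, {"offset": [0, 0, 0], "rotation": [0, 0, 0], "claw": 1}, {"offset": [0, 0, 0], "rotation": [0, 0, 0], "claw": 1}, {"offset": [0, 0, 0], "rotation": [0, 0, 0], "claw": 1}]'

```text
clock: 11.27
tcp_pos: [0.5495, -0.2536, -0.0106]
orientation: [-0.001, -3.141, -0.0]
contact_force: [-0.3, -0.6, -1.0]
grip_width: 0.0851
gripper_force: 0.0
```

Request:
drive_tool --rows '[{"offset": [0, 0, -0.1], "rotation": [0, 0, 0], "claw": 1}, {"offset": [0, 0, -0.3], "rotation": [0, 0, 0], "claw": 1}, {"offset": [0, 0, -0.55], "rotation": [0, 0, 0], "claw": 1}, {"offset": [0, 0, -0.8], "rotation": [0, 0, 0], "claw": 1}, {"offset": [0, 0, -1], "rotation": [0, 0, 0], "claw": 1}, {"offset": [0, 0, -1], "rotation": [0, 0, 0], "claw": 1}]'

```text
clock: 11.77
tcp_pos: [0.5534, -0.2556, 0.1463]
orientation: [0.002, 3.131, -0.005]
contact_force: [0.8, -1.5, 0.4]
grip_width: 0.0852
gripper_force: 0.0
```

Request:
drive_tool --rows '[{"offset": [0.02, 0.2, 0], "rotation": [0, 0, 0], "claw": 1}, {"offset": [0.05, 0.4, 0], "rotation": [0, 0, 0], "claw": 0.8}, {"offset": [0.1, 0.6, 0], "rotation": [0, 0, 0], "claw": 0.6}, {"offset": [0.12, 0.75, 0], "rotation": [0, 0, 0], "claw": 0.5}, {"offset": [0.12, 0.8, 0], "rotation": [0, 0, 0], "claw": 0.5}, {"offset": [0.12, 0.8, 0], "rotation": [0, 0, 0], "claw": 0.5}, {"offset": [0.12, 0.8, 0], "rotation": [0, 0, 0], "claw": 0.5}]'

```text
clock: 12.35
tcp_pos: [0.5319, -0.1343, 0.1396]
orientation: [0.001, 3.141, -0.001]
contact_force: [-0.4, -1.1, -0.4]
grip_width: 0.0431
gripper_force: 0.0
```

Request:
drive_tool --rows '[{"offset": [0, 0.2, 0], "rotation": [0, 0, 0], "claw": 0.5}, {"offset": [0, 0.4, 0], "rotation": [0, 0, 0], "claw": 0.5}, {"offset": [0, 0.6, 0], "rotation": [0, 0, 0], "claw": 0.5}, {"offset": [0, 0.75, 0], "rotation": [0, 0, 0], "claw": 0.5}, {"offset": [0, 0.8, 0], "rotation": [0, 0, 0], "claw": 0.5}, {"offset": [0, 0.8, 0], "rotation": [0, 0, 0], "claw": 0.5}, {"offset": [0, 0.8, 0], "rotation": [0, 0, 0], "claw": 0.5}]'

```text
clock: 12.93
tcp_pos: [0.5321, -0.0157, 0.1395]
orientation: [0.004, 3.141, -0.002]
contact_force: [0.5, -1.0, -0.2]
grip_width: 0.0426
gripper_force: 0.0
```

Run:
```python
from h import *
o=get_obs();print(o["tcp_pos"],o["orientation"],o["contact_force"],o["grip_width"])
for n in("side","top"):
    f=grab_frame(n); X=cloud(f); print(n,proj(f,[.53,-.012,.1]))
    for k,a in dict(tin2=((.5495,-.2535),.05,.044,.056),stem=((.5315,-.012),.03,.095,.11),collar=((.5315,-.012),.03,.074,.086)).items():
        try: print(k,disc(X,*a))
        except Exception as e: print(k,"none")
    if n=="side":
        t=o["tcp_pos"]; u,v=proj(f,t+[0,-.03,.05]).astype(int); print(u,v)
        for r in range(v-20,v+25,3): print(r,X[r,u].round(3).tolist(),X[r,u+3].round(3).tolist())
```

```text
[ 0.53207288 -0.01574691  0.13949439] [ 4.11758696e-03  3.14145180e+00 -1.74729671e-03] [ 0.48357357 -0.97926968 -0.15041625] 0.04260495147206001
side [312.46827267 188.59988166]
tin2 {'n': 497, 'enc': array([ 0.5487, -0.2546]), 'r': 0.0337, 'mean': array([ 0.549 , -0.2565]), 'mid': array([ 0.5483, -0.2546]), 'ext': array([0.065 , 0.0663]), 'z': np.float64(0.0483)}
stem {'n': 27, 'enc': array([ 0.5302, -0.0126]), 'r': 0.008, 'mean': array([ 0.5315, -0.0146]), 'mid': array([ 0.5316, -0.0126]), 'ext': array([0.011 , 0.0156]), 'z': np.float64(0.1029)}
collar {'n': 65, 'enc': array([ 0.5305, -0.0141]), 'r': 0.0152, 'mean': array([ 0.5312, -0.0173]), 'mid': array([ 0.5309, -0.0147]), 'ext': array([0.0282, 0.0263]), 'z': np.float64(0.0796)}
311 166
146 [0.534, -0.078, 0.262] [0.542, -0.081, 0.264]
149 [0.534, -0.073, 0.252] [0.541, -0.075, 0.253]
152 [0.534, -0.074, 0.245] [0.541, -0.077, 0.246]
155 [0.532, -0.059, 0.229] [0.54, -0.072, 0.235]
158 [0.533, -0.068, 0.225] [0.54, -0.068, 0.225]
161 [0.531, -0.048, 0.206] [0.539, -0.049, 0.207]
164 [nan, nan, nan] [0.539, -0.05, 0.199]
167 [0.
[... 184 characters left out ...]
179 [0.51, 0.2, 0.001] [0.521, 0.197, 0.003]
182 [0.512, 0.178, 0.003] [0.521, 0.184, -0.001]
185 [0.513, 0.164, 0.0] [0.522, 0.164, 0.0]
188 [0.526, -0.016, 0.104] [0.534, -0.013, 0.103]
top [321.83009762 204.42360489]
tin2 {'n': 267, 'enc': array([ 0.5509, -0.2532]), 'r': 0.0336, 'mean': array([ 0.5508, -0.2524]), 'mid': array([ 0.5511, -0.252 ]), 'ext': array([0.0641, 0.0642]), 'z': np.float64(0.0491)}
stem none
collar noneh.py:16: RuntimeWarning: Mean of empty slice.
  return dict(n=len(p),enc=np.round(cc,4),r=round(rr,4),mean=p[:,:2].mean(0).round(4),mid=((p[:,:2].max(0)+p[:,:2].min(0))/2).round(4),ext=np.ptp(p[:,:2],axis=0).round(4),z=np.median(p[:,2]).round(4))
  ret = um.true_divide(
```

The second tin is stacked, its top at z≈49 mm and centred within about 1 mm of the column. Next I centre over the stem, narrow the claw and recalibrate the tip height.

Request:
drive_tool --rows '[{"offset": [0.003, 0.022, 0.1], "rotation": [0, 0, 0], "claw": 0.32}, {"offset": [0.003, 0.022, 0.1], "rotation": [0, 0, 0], "claw": 0.32}, {"offset": [0.003, 0.022, 0.1], "rotation": [0, 0, 0], "claw": 0.32}, {"offset": [0.003, 0.022, 0.1], "rotation": [0, 0, 0], "claw": 0.32}, {"offset": [0.003, 0.022, 0.1], "rotation": [0, 0, 0], "claw": 0.32}]'

```text
clock: 13.45
tcp_pos: [0.5317, -0.0111, 0.1251]
orientation: [0.003, 3.141, -0.0]
contact_force: [0.3, -1.0, 0.8]
grip_width: 0.0275
gripper_force: 0.0
```

```bash
cat > tip.py <<'E'
from h import *
o=get_obs();print(o["tcp_pos"],o["orientation"],o["grip_width"],o["contact_force"])
f=grab_frame("side");X=cloud(f);t=o["tcp_pos"]
m=(abs(X[...,0]-t[0])<.02)&(abs(X[...,1]-t[1])<.06)&(X[...,2]>t[2]+.02)&(X[...,2]<t[2]+.1)
r,c=np.where(m); 
yn=t[1]-o["grip_width"]/2-.0145
for q in range(r.max()-6,r.max()+1):
    cc=c[r==q]
    if len(cc): 
        p=X[q,cc]; print(q,len(cc),p.mean(0).round(4), cc.min(),cc.max())
print("rows of z at finger back",[(dz,proj(f,[t[0],yn,t[2]+dz]).round(1).tolist()) for dz in(.03,.035,.04,.045)])
E
python3 tip.py
```

```text
[ 0.53168587 -0.01105922  0.12508252] [ 2.95860436e-03  3.14083059e+00 -2.27787646e-04] 0.027478241541859277 [ 0.31621398 -0.99422504  0.82057247]
168 9 [ 0.532  -0.034   0.1777] 308 316
169 9 [ 0.532  -0.0354  0.1755] 308 316
170 9 [ 0.5318 -0.0337  0.1716] 308 316
171 9 [ 0.5317 -0.0341  0.1688] 308 316
172 9 [ 0.5317 -0.0342  0.1658] 308 316
173 9 [ 0.5315 -0.0331  0.1622] 308 316
174 7 [ 0.5313 -0.0315  0.1582] 309 315
rows of z at finger back [(0.03, [312.0, 176.6]), (0.035, [311.9, 174.9]), (0.04, [311.9, 173.3]), (0.045, [311.8, 171.6])]
```

Request:
drive_tool --rows '[{"offset": [0, -0.008, 0.12], "rotation": [0, 0, 0], "claw": 0.32}, {"offset": [0, -0.008, 0.24], "rotation": [0, 0, 0], "claw": 0.32}, {"offset": [0, -0.008, 0.34], "rotation": [0, 0, 0], "claw": 0.32}, {"offset": [0, -0.008, 0.42], "rotation": [0, 0, 0], "claw": 0.32}, {"offset": [0, -0.008, 0.47], "rotation": [0, 0, 0], "claw": 0.32}, {"offset": [0, -0.008, 0.49], "rotation": [0, 0, 0], "claw": 0.32}, {"offset": [0, -0.008, 0.49], "rotation": [0, 0, 0], "claw": 0.32}, {"offset": [0, -0.008, 0.49], "rotation": [0, 0, 0], "claw": 0.32}]'

```text
clock: 14.17
tcp_pos: [0.5318, -0.0116, 0.0516]
orientation: [0.001, 3.141, 0.0]
contact_force: [-0.1, 0.6, 0.1]
grip_width: 0.0272
gripper_force: 0.0
```

Request:
drive_tool --rows '[{"offset": [0, 0, 0], "rotation": [0, 0, 0], "claw": 0.25}, {"offset": [0, 0, 0], "rotation": [0, 0, 0], "claw": 0.18}, {"offset": [0, 0, 0], "rotation": [0, 0, 0], "claw": 0.1}, {"offset": [0, 0, 0], "rotation": [0, 0, 0], "claw": 0}, {"offset": [0, 0, 0], "rotation": [0, 0, 0], "claw": 0}, {"offset": [0, 0, 0], "rotation": [0, 0, 0], "claw": 0}, {"offset": [0, 0, 0], "rotation": [0, 0, 0], "claw": 0}]' --force 60

```text
clock: 14.75
tcp_pos: [0.532, -0.0116, 0.0519]
orientation: [0.002, 3.14, 0.0]
contact_force: [-0.8, -0.4, 7.1]
grip_width: 0.0116
gripper_force: 58.6
```

Run:
```python
from h import *
f=grab_frame("side");u,v=proj(f,[.5315,-.012,.09]).astype(int)
save("g6",np.clip(1.5*cv2.resize(f["frame"][v-35:v+40,u-45:u+45],None,fx=7,fy=7,interpolation=cv2.INTER_CUBIC),0,255).astype(np.uint8))
```

```text
(no output)
```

View pics/g6.png

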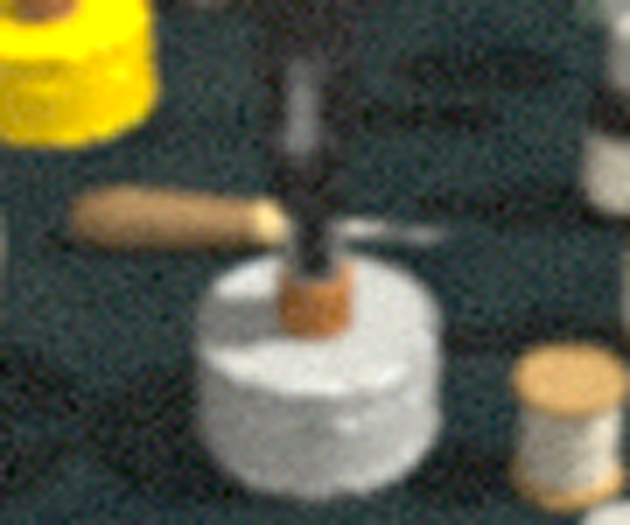

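The stem is gripped just above the collar, at g6 (315,270). I lift slowly.

Request:
drive_tool --rows '[{"offset": [0, 0, -0.03], "rotation": [0, 0, 0], "claw": 0}, {"offset": [0, 0, -0.08], "rotation": [0, 0, 0], "claw": 0}, {"offset": [0, 0, -0.16], "rotation": [0, 0, 0], "claw": 0}, {"offset": [0, 0, -0.28], "rotation": [0, 0, 0], "claw": 0}, {"offset": [0, 0, -0.42], "rotation": [0, 0, 0], "claw": 0}, {"offset": [0, 0, -0.56], "rotation": [0, 0, 0], "claw": 0}, {"offset": [0, 0, -0.68], "rotation": [0, 0, 0], "claw": 0}, {"offset": [0, 0, -0.76], "rotation": [0, 0, 0], "claw": 0}, {"offset": [0, 0, -0.8], "rotation": [0, 0, 0], "claw": 0}, {"offset": [0, 0, -0.8], "rotation": [0, 0, 0], "claw": 0}, {"offset": [0, 0, -0.8], "rotation": [0, 0, 0], "claw": 0}]'

```text
clock: 15.72
tcp_pos: [0.5308, -0.0115, 0.1707]
orientation: [-0.001, -3.141, -0.0]
contact_force: [-0.5, -0.0, -4.5]
grip_width: 0.0118
gripper_force: 58.6
```

```bash
cat > lid.py <<'E'
from h import *
import sys
o=get_obs();t=o["tcp_pos"];print(t,o["orientation"],o["grip_width"],o["gripper_force"],o["contact_force"])
dz=t[2]-.0519
f=grab_frame("side");X=cloud(f)
# side silhouette of lids: points on shell in height band
m=(np.hypot(X[...,0]-t[0],X[...,1]-t[1])<.065)&(X[...,2]>dz-.012)&(X[...,2]<dz+.066)
m=cv2.morphologyEx(m.astype(np.uint8),cv2.MORPH_OPEN,np.ones((3,3)))>0
r,c=np.where(m)
for q in range(r.min(),r.max()+1,4):
    cc=c[r==q]
    if len(cc): print(q,cc.min(),cc.max(),(cc.min()+cc.max())/2,X[q,int(cc.mean())].round(3).tolist())
tm=(np.hypot(X[...,0]-t[0],X[...,1]-t[1])<.06)&(abs(X[...,2]-dz-.056)<.007)
p=X[tm]
if len(p)>30: A=np.c_[p[:,:2]-t[:2],np.ones(len(p))]; s=np.linalg.lstsq(A,p[:,2],rcond=None)[0]; print("top plane slope",s.round(3),"expect",dz+.056,disc(X,t[:2],.06,dz+.049,dz+.063))
for z in(0,.008,.056):print(z,proj(f,[t[0],t[1],dz+z]).round(1))
E
python3 lid.py
```

```text
[ 0.53083228 -0.01147786  0.17070936] [-1.06173724e-03 -3.14101960e+00 -1.78510033e-05] 0.011791185342553821 58.613979080691934 [-0.49640573 -0.02436517 -4.51381865]
157 303 321 312.0 [0.532, -0.02, 0.202]
161 296 326 311.0 [0.527, -0.024, 0.193]
165 294 329 311.5 [0.529, -0.026, 0.182]
169 294 329 311.5 [0.529, -0.035, 0.175]
173 294 329 311.5 [0.531, -0.056, 0.176]
177 295 329 312.0 [0.533, -0.058, 0.165]
181 294 329 311.5 [0.53, -0.059, 0.154]
185 297 327 312.0 [0.532, -0.056, 0.14]
189 302 322 312.0 [0.532, -0.059, 0.129]
top plane slope [-0.006  0.031  0.175] expect 0.17480935658449548 {'n': 494, 'enc': array([ 0.5296, -0.0128]), 'r': 0.0487, 'mean': array([ 0.5303, -0.0239]), 'mid': array([ 0.5291, -0.0142]), 'ext': array([0.0932, 0.0924]), 'z': np.float64(0.1754)}
0 [312.6 182.7]
0.008 [312.5 180.2]
0.056 [312.1 164.7]
```

Request:
drive_tool --rows '[{"offset": [-0.01, -0.06, 0], "rotation": [0, 0, 0], "claw": 0}, {"offset": [-0.03, -0.18, 0], "rotation": [0, 0, 0], "claw": 0}, {"offset": [-0.05, -0.33, 0], "rotation": [0, 0, 0], "claw": 0}, {"offset": [-0.08, -0.5, 0], "rotation": [0, 0, 0], "claw": 0}, {"offset": [-0.12, -0.67, 0], "rotation": [0, 0, 0], "claw": 0}, {"offset": [-0.12, -0.82, 0], "rotation": [0, 0, 0], "claw": 0}]'

```text
clock: 16.27
tcp_pos: [0.5494, -0.137, 0.1702]
orientation: [-0.002, -3.141, 0.001]
contact_force: [0.3, -0.5, -4.2]
grip_width: 0.0115
gripper_force: 58.7
```

Request:
drive_tool --rows '[{"offset": [0, -0.15, 0], "rotation": [0, 0, 0], "claw": 0}, {"offset": [0, -0.32, 0], "rotation": [0, 0, 0], "claw": 0}, {"offset": [0, -0.47, 0], "rotation": [0, 0, 0], "claw": 0}, {"offset": [0, -0.6, 0], "rotation": [0, 0, 0], "claw": 0}, {"offset": [0, -0.7, 0], "rotation": [0, 0, 0], "claw": 0}, {"offset": [0, -0.76, 0], "rotation": [0, 0, 0], "claw": 0}, {"offset": [0, -0.78, 0], "rotation": [0, 0, 0], "claw": 0}, {"offset": [0, -0.78, 0], "rotation": [0, 0, 0], "claw": 0}, {"offset": [0, -0.78, 0], "rotation": [0, 0, 0], "claw": 0}, {"offset": [0, -0.78, 0], "rotation": [0, 0, 0], "claw": 0}]'

```text
clock: 17.1
tcp_pos: [0.5494, -0.25, 0.1708]
orientation: [0.002, -3.141, -0.001]
contact_force: [-0.5, 0.7, -3.4]
grip_width: 0.0117
gripper_force: 58.7
```

```bash
python3 lid.py | grep -v nan
```

```text
[ 0.549367   -0.2499914   0.17078522] [ 1.61777541e-03 -3.14128815e+00 -1.45777321e-03] 0.011746891132295703 58.673099130392075 [-0.45193973  0.70533256 -3.37399606]
208 321 323 322.0 [0.564, -0.205, 0.174]
212 297 331 314.0 [0.551, -0.269, 0.211]
216 293 335 314.0 [0.55, -0.265, 0.198]
220 291 336 313.5 [0.548, -0.264, 0.187]
224 291 336 313.5 [0.548, -0.265, 0.177]
228 291 336 313.5 [0.548, -0.275, 0.175]
232 292 336 314.0 [0.551, -0.288, 0.175]
236 292 336 314.0 [0.551, -0.296, 0.172]
240 292 336 314.0 [0.551, -0.296, 0.161]
244 294 334 314.0 [0.551, -0.298, 0.151]
248 297 330 313.5 [0.549, -0.297, 0.14]
252 303 324 313.5 [0.548, -0.297, 0.129]
top plane slope [-0.004  0.023  0.175] expect 0.1748852169996149 {'n': 922, 'enc': array([ 0.5482, -0.2504]), 'r': 0.0494, 'mean': array([ 0.5484, -0.2609]), 'mid': array([ 0.5476, -0.2518]), 'ext': array([0.0951, 0.0948]), 'z': np.float64(0.1751)}
0 [314.8 240.7]
0.008 [314.7 237.9]
0.056 [314.2 220.5]
```

Request:
drive_tool --rows '[{"offset": [-0.004, -0.025, 0.08], "rotation": [0, 0, 0], "claw": 0}, {"offset": [-0.004, -0.025, 0.2], "rotation": [0, 0, 0], "claw": 0}, {"offset": [-0.004, -0.025, 0.3], "rotation": [0, 0, 0], "claw": 0}, {"offset": [-0.004, -0.025, 0.37], "rotation": [0, 0, 0], "claw": 0}, {"offset": [-0.004, -0.025, 0.4], "rotation": [0, 0, 0], "claw": 0}, {"offset": [-0.004, -0.025, 0.4], "rotation": [0, 0, 0], "claw": 0}, {"offset": [-0.004, -0.025, 0.4], "rotation": [0, 0, 0], "claw": 0}, {"offset": [-0.004, -0.025, 0.4], "rotation": [0, 0, 0], "claw": 0}]'

```text
clock: 17.82
tcp_pos: [0.5504, -0.2556, 0.1119]
orientation: [0.001, 3.14, -0.001]
contact_force: [0.1, -0.0, -3.2]
grip_width: 0.0118
gripper_force: 58.7
```

Request:
drive_tool --rows '[{"offset": [0, 0, 0.04], "rotation": [0, 0, 0], "claw": 0}, {"offset": [0, 0, 0.1], "rotation": [0, 0, 0], "claw": 0}, {"offset": [0, 0, 0.16], "rotation": [0, 0, 0], "claw": 0}, {"offset": [0, 0, 0.21], "rotation": [0, 0, 0], "claw": 0}, {"offset": [0, 0, 0.24], "rotation": [0, 0, 0], "claw": 0}, {"offset": [0, 0, 0.25], "rotation": [0, 0, 0], "claw": 0}, {"offset": [0, 0, 0.25], "rotation": [0, 0, 0], "claw": 0}, {"offset": [0, 0, 0.25], "rotation": [0, 0, 0], "claw": 0}]'

```text
clock: 18.48
tcp_pos: [0.5499, -0.2554, 0.0736]
orientation: [0.001, 3.141, -0.0]
contact_force: [0.2, 0.9, -3.8]
grip_width: 0.0116
gripper_force: 58.7
```

Run:
```python
from h import *
o=get_obs();t=o["tcp_pos"];print(t,o["contact_force"])
f=grab_frame("side");u,v=proj(f,[.5495,-.2535,.04]).astype(int)
save("g7",np.clip(1.4*cv2.resize(f["frame"][v-45:v+35,u-50:u+50],None,fx=7,fy=7,interpolation=cv2.INTER_CUBIC),0,255).astype(np.uint8))
```

```text
[ 0.54986283 -0.25540106  0.07357169] [ 0.15132134  0.85257453 -3.81951409]
```

View pics/g7.png

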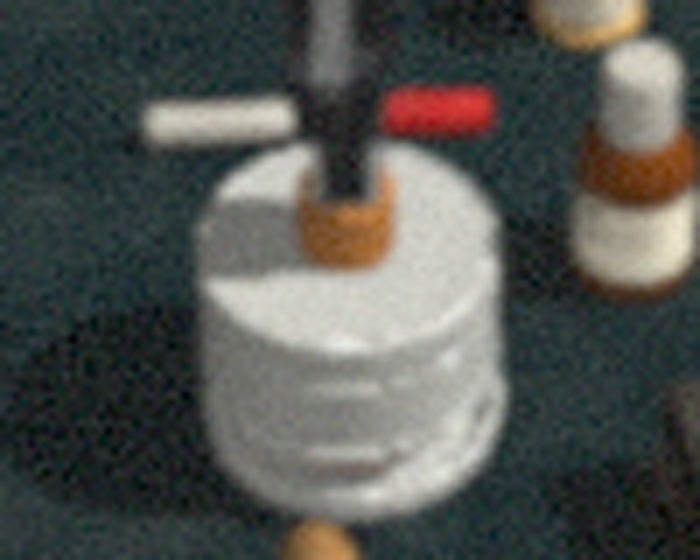

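g7 shows the lids straight above the dish and going over the column, with the collar at (345,215). I lower the rest of the way gently.

Request:
drive_tool --rows '[{"offset": [0, 0.01, 0.02], "rotation": [0, 0, 0], "claw": 0}, {"offset": [0, 0.01, 0.04], "rotation": [0, 0, 0], "claw": 0}, {"offset": [0, 0.01, 0.06], "rotation": [0, 0, 0], "claw": 0}, {"offset": [0, 0.01, 0.075], "rotation": [0, 0, 0], "claw": 0}, {"offset": [0, 0.01, 0.085], "rotation": [0, 0, 0], "claw": 0}, {"offset": [0, 0.01, 0.085], "rotation": [0, 0, 0], "claw": 0}, {"offset": [0, 0.01, 0.085], "rotation": [0, 0, 0], "claw": 0}]'

```text
clock: 19.12
tcp_pos: [0.5496, -0.2538, 0.0607]
orientation: [-0.001, -3.141, -0.0]
contact_force: [0.1, 0.1, -5.0]
grip_width: 0.0119
gripper_force: 58.7
```

Request:
drive_tool --rows '[{"offset": [0, 0, 0.01], "rotation": [0, 0, 0], "claw": 0}, {"offset": [0, 0, 0.016], "rotation": [0, 0, 0], "claw": 0}, {"offset": [0, 0, 0.022], "rotation": [0, 0, 0], "claw": 0}, {"offset": [0, 0, 0.022], "rotation": [0, 0, 0], "claw": 0}, {"offset": [0, 0, 0.022], "rotation": [0, 0, 0], "claw": 0}]'

```text
clock: 19.53
tcp_pos: [0.5497, -0.2537, 0.0574]
orientation: [-0.001, -3.141, -0.0]
contact_force: [0.5, -0.3, -3.4]
grip_width: 0.0116
gripper_force: 58.7
```

Request:
drive_tool --rows '[{"offset": [0, 0, 0.005], "rotation": [0, 0, 0], "claw": 0}, {"offset": [0, 0, 0.01], "rotation": [0, 0, 0], "claw": 0}, {"offset": [0, 0, 0.01], "rotation": [0, 0, 0], "claw": 0}, {"offset": [0, 0, 0.01], "rotation": [0, 0, 0], "claw": 0}]'

```text
clock: 19.87
tcp_pos: [0.5499, -0.2539, 0.057]
orientation: [0.002, 3.141, 0.0]
contact_force: [-3.0, 0.6, 5.1]
grip_width: 0.0117
gripper_force: 59.8
```

It is seated, with a light 5 N contact at the expected height. Now I release and spread the fingers around the collar.

Request:
drive_tool --rows '[{"offset": [0, 0, 0], "rotation": [0, 0, 0], "claw": 0.2}, {"offset": [0, 0, 0], "rotation": [0, 0, 0], "claw": 0.35}, {"offset": [0, 0, 0], "rotation": [0, 0, 0], "claw": 0.5}, {"offset": [0, 0, 0], "rotation": [0, 0, 0], "claw": 0.7}, {"offset": [0, 0, 0], "rotation": [0, 0, 0], "claw": 0.7}, {"offset": [0, 0, 0], "rotation": [0, 0, 0], "claw": 0.7}, {"offset": [0, 0, 0], "rotation": [0, 0, 0], "claw": 0.7}, {"offset": [0, 0, 0], "rotation": [0, 0, 0], "claw": 0.7}]'

```text
clock: 20.53
tcp_pos: [0.5497, -0.2538, 0.056]
orientation: [-0.001, -3.142, 0.0]
contact_force: [-0.0, -0.1, -0.1]
grip_width: 0.0598
gripper_force: 0.0
```

```bash
python3 - <<'E'
from h import *
f=grab_frame("side");X=cloud(f);t=get_obs()["tcp_pos"];print(t)
c=(.5495,-.254)
for k,a in dict(stem=(c,.02,.099,.115),collar=(c,.022,.079,.09),top=(c,.06,.056,.066)).items(): print(k,disc(X,*a))
E
python3 tip.py
```

```text
[ 0.54970798 -0.2537616   0.05594359]
[ 0.54970798 -0.2537616   0.05594359] [-1.19309918e-03 -3.14156603e+00 -3.29771208e-05] 0.059572024104439764 [ 0.1715285  -0.32640316 -0.1386229 ]
256 14 [ 0.5505 -0.2865  0.1077] 308 321
257 14 [ 0.5504 -0.2861  0.1044] 308 321
258 13 [ 0.5494 -0.2888  0.1041] 308 320
259 11 [ 0.5497 -0.2931  0.1053] 309 319
260 11 [ 0.5496 -0.2931  0.1024] 309 319
261 10 [ 0.5485 -0.294   0.1004] 309 318
262 9 [ 0.5492 -0.2897  0.0932] 310 318
rows of z at finger back [(0.03, [314.1, 267.2]), (0.035, [314.0, 265.6]), (0.04, [314.0, 263.9]), (0.045, [313.9, 262.2])]h.py:16: RuntimeWarning: Mean of empty slice.
  return dict(n=len(p),enc=np.round(cc,4),r=round(rr,4),mean=p[:,:2].mean(0).round(4),mid=((p[:,:2].max(0)+p[:,:2].min(0))/2).round(4),ext=np.ptp(p[:,:2],axis=0).round(4),z=np.median(p[:,2]).round(4))
  ret = um.true_divide(
Traceback (most recent call last):
  File "h.py", line 16, in disc
    return dict(n=len(p),enc=np.round(cc,4),r=round(rr,4),mean=p[:,:2].mean(0).round(4),mid=((p[:,:2].max(0)+p[:,:2].min(0))/2).round(4),ext=np.ptp(p[:,:2],axis=0).round(4),z=np.median(p[:,2]).round(4))
                                                                                              ~~~~~~~~~~~^^^
ValueError: zero-size array to reduction operation maximum which has no identity
```

Run:
```python
from h import *
f=grab_frame("side");X=cloud(f)
print(disc(X,(.5495,-.254),.055,.052,.069))
m=(np.hypot(X[...,0]-.5495,X[...,1]+.254)<.045)&(abs(X[...,2]-.061)<.009)
p=X[m];A=np.c_[p[:,0]-.5495,p[:,1]+.254,np.ones(len(p))];print(np.linalg.lstsq(A,p[:,2],rcond=None)[0].round(3))
```

```text
{'n': 891, 'enc': array([ 0.5499, -0.2535]), 'r': 0.05, 'mean': array([ 0.5489, -0.2645]), 'mid': array([ 0.5473, -0.2541]), 'ext': array([0.094 , 0.0965]), 'z': np.float64(0.0612)}
[-0.004  0.008  0.062]
```

Request:
drive_tool --rows '[{"offset": [0, 0, 0.05], "rotation": [0, 0, 0], "claw": 0.7}, {"offset": [0, 0, 0.1], "rotation": [0, 0, 0], "claw": 0.7}, {"offset": [0, 0, 0.14], "rotation": [0, 0, 0], "claw": 0.7}, {"offset": [0, 0, 0.165], "rotation": [0, 0, 0], "claw": 0.7}, {"offset": [0, 0, 0.175], "rotation": [0, 0, 0], "claw": 0.7}, {"offset": [0, 0, 0.175], "rotation": [0, 0, 0], "claw": 0.7}, {"offset": [0, 0, 0.175], "rotation": [0, 0, 0], "claw": 0.7}]'

```text
clock: 21.27
tcp_pos: [0.5497, -0.2539, 0.0297]
orientation: [-0.001, -3.141, 0.0]
contact_force: [-0.6, -1.1, 0.6]
grip_width: 0.0599
gripper_force: 0.0
```

The outer lid's top is at 61 mm and level, exactly the fully seated height. Gripping the collar.

Request:
drive_tool --rows '[{"offset": [0, 0, 0], "rotation": [0, 0, 0], "claw": 0.55}, {"offset": [0, 0, 0], "rotation": [0, 0, 0], "claw": 0.45}, {"offset": [0, 0, 0], "rotation": [0, 0, 0], "claw": 0.35}, {"offset": [0, 0, 0], "rotation": [0, 0, 0], "claw": 0.25}, {"offset": [0, 0, 0], "rotation": [0, 0, 0], "claw": 0.15}, {"offset": [0, 0, 0], "rotation": [0, 0, 0], "claw": 0.15}, {"offset": [0, 0, 0], "rotation": [0, 0, 0], "claw": 0.15}, {"offset": [0, 0, 0], "rotation": [0, 0, 0], "claw": 0.15}]' --force 40

```text
clock: 21.93
tcp_pos: [0.5501, -0.2538, 0.0303]
orientation: [0.001, 3.141, 0.0]
contact_force: [-0.9, 0.7, 6.1]
grip_width: 0.0314
gripper_force: 39.8
```

Request:
drive_tool --rows '[{"offset": [0, 0, -0.02], "rotation": [0, 0, 0], "claw": 0.15}, {"offset": [0, 0, -0.05], "rotation": [0, 0, 0], "claw": 0.15}, {"offset": [0, 0, -0.1], "rotation": [0, 0, 0], "claw": 0.15}, {"offset": [0, 0, -0.13], "rotation": [0, 0, 0], "claw": 0.15}, {"offset": [0, 0, -0.13], "rotation": [0, 0, 0], "claw": 0.15}, {"offset": [0, 0, -0.13], "rotation": [0, 0, 0], "claw": 0.15}]'

```text
clock: 22.43
tcp_pos: [0.55, -0.2539, 0.0497]
orientation: [0.001, 3.141, -0.0]
contact_force: [0.3, -0.0, -2.2]
grip_width: 0.0312
gripper_force: 39.8
```

Request:
drive_tool --rows '[{"offset": [0, 0, -0.03], "rotation": [0, 0, 0], "claw": 0.15}, {"offset": [0, 0, -0.08], "rotation": [0, 0, 0], "claw": 0.15}, {"offset": [0, 0, -0.14], "rotation": [0, 0, 0], "claw": 0.15}, {"offset": [0, 0, -0.2], "rotation": [0, 0, 0], "claw": 0.15}, {"offset": [0, 0, -0.27], "rotation": [0, 0, 0], "claw": 0.15}, {"offset": [0, 0, -0.34], "rotation": [0, 0, 0], "claw": 0.15}, {"offset": [0, 0, -0.41], "rotation": [0, 0, 0], "claw": 0.15}, {"offset": [0, 0, -0.48], "rotation": [0, 0, 0], "claw": 0.15}, {"offset": [0, 0, -0.55], "rotation": [0, 0, 0], "claw": 0.15}, {"offset": [0, 0, -0.62], "rotation": [0, 0, 0], "claw": 0.15}, {"offset": [0, 0, -0.69], "rotation": [0, 0, 0], "claw": 0.15}, {"offset": [0, 0, -0.76], "rotation": [0, 0, 0], "claw": 0.15}, {"offset": [0, 0, -0.83], "rotation": [0, 0, 0], "claw": 0.15}, {"offset": [0, 0, -0.9], "rotation": [0, 0, 0], "claw": 0.15}, {"offset": [0, 0, -0.94], "rotation": [0, 0, 0], "claw": 0.15}, {"offset": [0, 0, -0.96], "rotation": [0, 0, 0], "claw": 0.15}, {"offset": [0, 0, -0.96], "rotation": [0, 0, 0], "claw": 0.15}, {"offset": [0, 0, -0.96], "rotation": [0, 0, 0], "claw": 0.15}, {"offset": [0, 0, -0.96], "rotation": [0, 0, 0], "claw": 0.15}, {"offset": [0, 0, -0.96], "rotation": [0, 0, 0], "claw": 0.15}]'

```text
clock: 24.1
tcp_pos: [0.5493, -0.2536, 0.1926]
orientation: [-0.001, -3.14, -0.001]
contact_force: [0.1, 0.6, -1.4]
grip_width: 0.031
gripper_force: 39.8
```

Run:
```python
from h import *
o=get_obs();t=o["tcp_pos"];print(t,o["orientation"],abs(o["qvel"]).max(),o["contact_force"])
f=grab_frame("side");X=cloud(f)
for k,a in dict(stem=((.5495,-.254),.02,.099,.115),itop=((.5495,-.254),.055,.05,.064)).items(): print(k,disc(X,*a))
u,v=proj(f,[.55,-.2535,.11]).astype(int)
save("g8",np.clip(1.4*cv2.resize(f["frame"][v-60:v+60,u-60:u+60],None,fx=5,fy=5,interpolation=cv2.INTER_CUBIC),0,255).astype(np.uint8))
```

```text
[ 0.54931425 -0.25360793  0.19256931] [-1.22756164e-03 -3.14041649e+00 -5.29400199e-04] 0.001605544358056064 [ 0.0605831   0.64331864 -1.44276248]
stem {'n': 37, 'enc': array([ 0.5488, -0.2558]), 'r': 0.0066, 'mean': array([ 0.5486, -0.2564]), 'mid': array([ 0.5487, -0.2554]), 'ext': array([0.0113, 0.0125]), 'z': np.float64(0.1079)}
itop {'n': 806, 'enc': array([ 0.5491, -0.2542]), 'r': 0.0448, 'mean': array([ 0.5487, -0.2605]), 'mid': array([ 0.5476, -0.2545]), 'ext': array([0.0847, 0.0864]), 'z': np.float64(0.0573)}
```

View pics/g8.png

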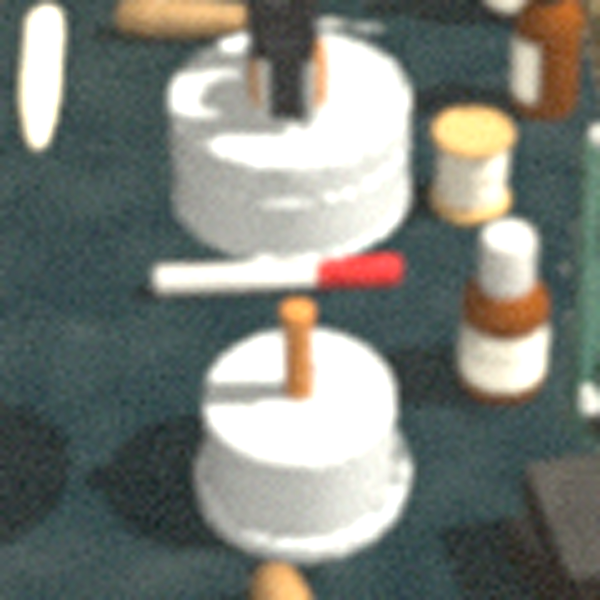

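g8 shows the outer lid held level at (290,150), well above the stem top at (298,305). The inner lid is seated in the dish, its top at z=57 mm as expected. The arm is still.

```bash
python3 -c "from bench import hand_in; print(hand_in())"
```

```text
the job is handed in; nothing more can be done
None
```

I finished all three steps and handed the job in at about 24 s: the tin is stacked squarely, the inner lid is fully seated in the dish, and the outer lid is held level and still about 65 mm above the stem.

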